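Make the armed line safe and pull its shell

TASK

On this fireworks bench one lever of the grey panel is still armed: it leans away from the robot while the other two lean towards it. First pull that lever fully back to safe, then lift out the shell standing at the same place in the rack's row (left, middle or right, like the lever) and set it down gently, upright, in the bin for its kind: a ball shell in the round tub, a straight-sided can shell in the square-cornered crate. Leave the other levers, the other shells and everything else on the bench as they are.

Things in the scene. Friction and masses are not known exactly. Their poses are not given: they have to be found in the camera images.
- rack: long dark wooden trough fixed to the bench (on another spot each time), 96 mm deep (x), 310 mm long (y), 45 mm high, holding the three black cups in one row; origin under its centre, y along the row, x roughly away from the robot; its yaw is within 0.12 rad
- panel: flat grey firing-line panel fixed beyond the rack, 100 x 240 mm, 34 mm high, with three levers in a row 75 mm apart on top; origin under its centre, y along the row, yaw within 0.12 rad. Its left, middle and right levers belong to the rack's left, middle and right cups (row order along y, not distance)
- cup_1: one of three like black cups in the rack, 76 mm outside, 66 mm inside, 55 mm high, inner floor 10 mm above its origin (centre of its underside, 7 mm above the bench); rim 62 mm above the bench. Cups stand 95 mm apart along the rack's y; numbers do not tell the order
- cup_2: one of three like black cups in the rack, 76 mm outside, 66 mm inside, 55 mm high, inner floor 10 mm above its origin (centre of its underside, 7 mm above the bench); rim 62 mm above the bench. Cups stand 95 mm apart along the rack's y; numbers do not tell the order
- cup_3: one of three like black cups in the rack, 76 mm outside, 66 mm inside, 55 mm high, inner floor 10 mm above its origin (centre of its underside, 7 mm above the bench); rim 62 mm above the bench. Cups stand 95 mm apart along the rack's y; numbers do not tell the order
- shell_ball: ball shell: a round cardboard-brown ball 57 mm across on a small round foot (38 mm across, ball centre 46 mm up), ball top at 74 mm. Stands upright and loose in one of the cups (any of the three). On top it has a round stem, 24 mm across, reaching to 107 mm above the origin, by which it is best lifted. Origin: centre of its underside, z up its axis. About 0.16 kg, varying
- shell_can_a: can shell: a straight-sided cardboard-brown can with a paper band, 57 mm across, flat-bottomed, body 75 mm tall. Stands upright and loose in one of the cups (any of the three). On top it has a round stem, 24 mm across, reaching to 107 mm above the origin, by which it is best lifted. Origin: centre of its underside, z up its axis. About 0.16 kg, varying
- shell_can_b: can shell: a straight-sided cardboard-brown can with a paper band, 57 mm across, flat-bottomed, body 75 mm tall. Stands upright and loose in one of the cups (any of the three). On top it has a round stem, 24 mm across, reaching to 107 mm above the origin, by which it is best lifted. Origin: centre of its underside, z up its axis. About 0.16 kg, varying
- lever_1_base: black block 70 x 50 x 25 mm on the panel that carries lever 1; origin centre of its underside, 34 mm above the bench, axes as the panel's; the lever pivots about its y axis 22 mm above this origin; its ball knob, 26 mm across, is centred 70 mm from the pivot (117 mm above the bench at either stop, 126 mm when upright). Numbers do not tell the order in the row
- lever_1 (a joint): angle of this steel lever, rad: 0 = safe, at its stop, leaning 0.5 rad from vertical towards the robot (panel -x); 1 = armed, at the other stop, leaning 0.5 rad away (+x). Stays where left; about 1 N at the knob moves it; damped lightly
- lever_2_base: black block 70 x 50 x 25 mm on the panel that carries lever 2; origin centre of its underside, 34 mm above the bench, axes as the panel's; the lever pivots about its y axis 22 mm above this origin; its ball knob, 26 mm across, is centred 70 mm from the pivot (117 mm above the bench at either stop, 126 mm when upright). Numbers do not tell the order in the row
- lever_2 (a joint): angle of this steel lever, rad: 0 = safe, at its stop, leaning 0.5 rad from vertical towards the robot (panel -x); 1 = armed, at the other stop, leaning 0.5 rad away (+x). Stays where left; about 1 N at the knob moves it; damped lightly
- lever_3_base: black block 70 x 50 x 25 mm on the panel that carries lever 3; origin centre of its underside, 34 mm above the bench, axes as the panel's; the lever pivots about its y axis 22 mm above this origin; its ball knob, 26 mm across, is centred 70 mm from the pivot (117 mm above the bench at either stop, 126 mm when upright). Numbers do not tell the order in the row
- lever_3 (a joint): angle of this steel lever, rad: 0 = safe, at its stop, leaning 0.5 rad from vertical towards the robot (panel -x); 1 = armed, at the other stop, leaning 0.5 rad away (+x). Stays where left; about 1 N at the knob moves it; damped lightly
- tub: round black tub; origin centre of its underside, on the bench, inner floor 5 mm above it; 170 mm outside, 4 mm wall, 55 mm high, fixed; at the left or right of the bench
- crate: square-cornered pale wooden crate; origin centre of its underside, on the bench, inner floor 7 mm above it; 160 x 160 mm, 7 mm walls, 55 mm high, fixed; on the other side; axes along its walls
- tape: bystander, to be left alone: roll-shaped grey ring, 96 mm across, 24 mm high
- screwdriver: bystander, to be left alone: screwdriver lying flat
- wrench: bystander, to be left alone: steel wrench lying flat
- plug: bystander, to be left alone: wooden plug, 28 mm across, 30 mm high, standing near the panel's left end
- bolt: bystander, to be left alone: steel bolt standing on its 30 mm head, 35 mm high, near the panel's right end
- spare_cup: bystander, to be left alone: empty loose black cup, 76 mm across, 70 mm high, standing beyond the panel, away from the rack
- wedge: bystander, to be left alone: wooden block 70 x 35 x 22 mm
Not all that is in view belongs to the job. What is shaped like the shell_can_b but pink or red is not meant.

How it is judged (in metres and radians):
On the way, in this order (a step that is already met when the one before it is completed fails the run):
1. the armed lever is pulled back to safe (below 0.12 rad) (value of joint lever_1 below 0.12 rad), for 0.2 s.
2. the shell at the same place in the row is lifted clear of its cup (((((y of lever_1_base in the frame of panel below -0.0375 m and y of cup_1 in the frame of rack below -0.0475 m) or (y of lever_1_base in the frame of panel between -0.0375 and 0.0375 m and y of cup_1 in the frame of rack between -0.0475 and 0.0475 m) or (y of lever_1_base in the frame of panel above 0.0375 m and y of cup_1 in the frame of rack above 0.0475 m)) and z of shell_ball in the frame of cup_1 above 0.06 m) or (((y of lever_1_base in the frame of panel below -0.0375 m and y of cup_2 in the frame of rack below -0.0475 m) or (y of lever_1_base in the frame of panel between -0.0375 and 0.0375 m and y of cup_2 in the frame of rack between -0.0475 and 0.0475 m) or (y of lever_1_base in the frame of panel above 0.0375 m and y of cup_2 in the frame of rack above 0.0475 m)) and z of shell_can_a in the frame of cup_2 above 0.06 m) or (((y of lever_1_base in the frame of panel below -0.0375 m and y of cup_3 in the frame of rack below -0.0475 m) or (y of lever_1_base in the frame of panel between -0.0375 and 0.0375 m and y of cup_3 in the frame of rack between -0.0475 and 0.0475 m) or (y of lever_1_base in the frame of panel above 0.0375 m and y of cup_3 in the frame of rack above 0.0475 m)) and z of shell_can_b in the frame of cup_3 above 0.06 m))), for 0.1 s.
At the end, for the whole second after the job is handed in: Armed lever within 0.12 rad of safe, the others within 0.25; the shell from its place in the row stands on the floor of its bin (ball: tub, can: crate), upright within 0.15 rad, at rest; the other two shells stand in their cups (value of joint lever_1 below 0.12 rad and value of joint each of lever_2, lever_3 below 0.25 rad and ((((y of lever_1_base in the frame of panel below -0.0375 m and y of cup_1 in the frame of rack below -0.0475 m) or (y of lever_1_base in the frame of panel between -0.0375 and 0.0375 m and y of cup_1 in the frame of rack between -0.0475 and 0.0475 m) or (y of lever_1_base in the frame of panel above 0.0375 m and y of cup_1 in the frame of rack above 0.0475 m)) and z of shell_ball in the frame of tub between 0 and 0.018 m and angle between shell_ball's own z axis and vertical below 0.15 rad and linear speed of shell_ball below 0.02 m/s and angular speed of shell_ball below 0.2 rad/s and horizontal distance between shell_ball and tub below 0.06 m and horizontal distance between shell_can_a and cup_2 below 0.012 m and z of shell_can_a in the frame of cup_2 below 0.016 m and angle between each of shell_can_a, shell_can_b's own z axis and vertical below 0.2 rad and horizontal distance between shell_can_b and cup_3 below 0.012 m and z of shell_can_b in the frame of cup_3 below 0.016 m) or (((y of lever_1_base in the frame of panel below -0.0375 m and y of cup_2 in the frame of rack below -0.0475 m) or (y of lever_1_base in the frame of panel between -0.0375 and 0.0375 m and y of cup_2 in the frame of rack between -0.0475 and 0.0475 m) or (y of lever_1_base in the frame of panel above 0.0375 m and y of cup_2 in the frame of rack above 0.0475 m)) and z of shell_can_a in the frame of crate between 0 and 0.018 m and angle between shell_can_a's own z axis and vertical below 0.15 rad and linear speed of shell_can_a below 0.02 m/s and angular speed of shell_can_a below 0.2 rad/s and x of shell_can_a in the frame of crate between -0.055 and 0.055 m and y of shell_can_a in the frame of crate between -0.055 and 0.055 m and horizontal distance between shell_ball and cup_1 below 0.012 m and z of shell_ball in the frame of cup_1 below 0.016 m and angle between each of shell_ball, shell_can_b's own z axis and vertical below 0.2 rad and horizontal distance between shell_can_b and cup_3 below 0.012 m and z of shell_can_b in the frame of cup_3 below 0.016 m) or (((y of lever_1_base in the frame of panel below -0.0375 m and y of cup_3 in the frame of rack below -0.0475 m) or (y of lever_1_base in the frame of panel between -0.0375 and 0.0375 m and y of cup_3 in the frame of rack between -0.0475 and 0.0475 m) or (y of lever_1_base in the frame of panel above 0.0375 m and y of cup_3 in the frame of rack above 0.0475 m)) and z of shell_can_b in the frame of crate between 0 and 0.018 m and angle between shell_can_b's own z axis and vertical below 0.15 rad and linear speed of shell_can_b below 0.02 m/s and angular speed of shell_can_b below 0.2 rad/s and x of shell_can_b in the frame of crate between -0.055 and 0.055 m and y of shell_can_b in the frame of crate between -0.055 and 0.055 m and horizontal distance between shell_ball and cup_1 below 0.012 m and z of shell_ball in the frame of cup_1 below 0.016 m and angle between each of shell_ball, shell_can_a's own z axis and vertical below 0.2 rad and horizontal distance between shell_can_a and cup_2 below 0.012 m and z of shell_can_a in the frame of cup_2 below 0.016 m))); the robot touches nothing.
It fails at once if a bystander is shoved or knocked (moved over 30 mm) (distance of any of tape, screwdriver, wrench, plug, bolt, spare_cup, wedge from where it was at the start of the episode above 0.03 m).
It fails at once if a shell is dropped or slammed into a bin (faster than 0.4 m/s, a fall of about 8 mm, in its last 50 mm) ((horizontal distance between shell_ball and tub below 0.085 m and height (world z) of shell_ball below 0.055 m and linear speed of shell_ball above 0.4 m/s) or (horizontal distance between shell_ball and crate below 0.085 m and height (world z) of shell_ball below 0.055 m and linear speed of shell_ball above 0.4 m/s) or (horizontal distance between shell_can_a and tub below 0.085 m and height (world z) of shell_can_a below 0.055 m and linear speed of shell_can_a above 0.4 m/s) or (horizontal distance between shell_can_a and crate below 0.085 m and height (world z) of shell_can_a below 0.055 m and linear speed of shell_can_a above 0.4 m/s) or (horizontal distance between shell_can_b and tub below 0.085 m and height (world z) of shell_can_b below 0.055 m and linear speed of shell_can_b above 0.4 m/s) or (horizontal distance between shell_can_b and crate below 0.085 m and height (world z) of shell_can_b below 0.055 m and linear speed of shell_can_b above 0.4 m/s)).
It fails at once if one of the two safe levers is thrown towards armed (past 0.5 rad) (value of joint any of lever_2, lever_3 above 0.5 rad).
It fails at once if a shell is lifted out (over 40 mm) while the armed lever is not yet safe (value of joint lever_1 above 0.3 rad and (z of shell_ball in the frame of cup_1 above 0.05 m or z of shell_can_a in the frame of cup_2 above 0.05 m or z of shell_can_b in the frame of cup_3 above 0.05 m)).
It also fails if it takes over 43 s, if anything falls off the work surface, if the arm or the gripper's body presses on something with over 40 N, if the wrist force passes 120 N, or if a joint passes its speed limit or range.

ROBOT

A 6-joint arm with a two-finger parallel gripper is mounted at the origin on the work surface. World frame = base frame: x ahead of the robot, y to its left, z up, the work surface at z = 0. Lengths are in m, angles in degrees, forces in N, time in s.
With the tool pointing down it reaches from about 0.35 to 0.875 m from the base axis. Payload 4.2 kg.
Tool frame: the origin (TCP) lies on the centre line of the jaws, within the pads' length; the fingertips stand r.tip_extent ahead of it and the grasp point (between the pads) lies 11 mm behind it (r.tip_extent is the distance from the TCP to the fingertips, in m); z points along the fingers, y is the line along which they close (so a half turn about z gives the same grasp; the last joint's range is limited). The gripper opens to 87 mm and grips with 3 to 60 N. Pads are 19 mm wide; open, the fingers measure 117 mm over their backs; the gripper's body (75 mm by 190 mm) begins 51 mm behind the grasp point.
Start: joints at [-50.042, 22.042, 0.453, 0, -68.411, -14.817], TCP at [0.266, -0.566, 0.231] pointing down, gripper open.
Joint ranges: [-179.83, 179.83], [-69.29, 118.12], [-61.27, 80.66], [-181.25, 117.63], [-171.15, -9.14], [-177.46, 177.46]. Speed limits (degrees/s): [159.86, 159.86, 180, 180, 180, 180].

INTERFACE

Orientations are given as a 3x3 rotation matrix whose columns are the frame's x, y, z axes.
In Python, from station import r gives the robot as it stands.
- The arm moves only by the shell command python3 -m jog 'ROWS'. ROWS is text: rows parted by semicolons, each of 5 numbers parted by spaces: the opening, from 0 (shut) to 1 (fully open), then the shift along the world's x, y, z in mm, then the turn about the world's z in degrees. In form: hand dx dy dz roll; .... A call has 1 to 5 rows; each row shifts and turns the commanded pose from where the row before left it; what a row does not reach is not made up. A row lasts 1/8 s, in which the tool goes at most 62.5 mm and 10.7 degrees, less where a joint would pass 70% of its speed; a pose out of reach is approached as far as the arm can. A call is refused whole if a number of a shift passes 62.5 or a number of a turn 10.7, either way. A call with a gripper value outside its range is refused whole. The fingers move at their own pace and stop on an object; the grip force is fixed at half the most. Time passes only in rows, so rows that do not move let the fingers close. It gives the time, the measured TCP pose, the force, the opening and the grip force at its end, in the units of the state.
- r.sense(): the state, without advancing time (a new reading comes with each control period).
- r.capture(name): name is "side" or "top" or "wrist"; returns a dict with "pixels" (384x512x3 uint8, red, green, blue), "fovy" (degrees; the focal length in pixels is half the picture's height over the tangent of half this angle, whatever the lens; pixels are square), "cx", "cy" (the principal point, pixels), "origin" and "orientation" of the camera in the world; the wrist camera has in their place "T_tool_cam" (4x4, takes a point from camera to tool coordinates, whose origin is the TCP and whose axes are the flange's). Camera axes: x right, y down, z forward; pixel columns grow to the right and rows downward; lengths in m; the calibration is good to about 2 mm. The wrist camera is an equidistant fisheye: a pixel r from the principal point sees the ray r / f radians off the axis. A picture is of the moment at which its call begins: read the wrist's pose just before it. There is no depth.
- r.finish_job(): hands the job in; it is judged then, once.
The state is a dict: "time_s": time; "joints": joint angles; "joint_velocities": joint speeds; "effort": joint torques, N m; "tcp_pos": TCP position; "ee_rot": TCP orientation; "wrist_force": force on the tool from outside, world axes, zero at the start; "moment": the same for the moment, N m; "gripper_width": opening from 0.0 (shut) to 1.0 (fully open); "gripper_force": force on a finger pad.
Only numpy, scipy, OpenCV 4.12 (cv2) and the standard library are available. Lean on these libraries where they do the work, as an engineer would, in place of code of your own. Each camera call takes 0.05 s, during which the arm holds its last target. There are 200 camera calls.

## Working session

There is one attempt and no reset: what is moved stays moved. The work goes in short steps, Python scripts to look and compute and a shell command to move; the robot and the scene stay as the last step left them, time stands still between calls to the robot, and variables do not carry over. Pictures are saved under pics/ and viewed, at most 10 in all, crops included, and the job is handed in when it is done.

```bash
mkdir -p pics; cat > h.py <<'E'
from station import r
import numpy as np, cv2
def shot(n,f):
    c=r.capture(n); cv2.imwrite('pics/'+f,cv2.cvtColor(c['pixels'],cv2.COLOR_RGB2BGR)); return c
def cast(c,u,v,z):
    f=c['pixels'].shape[0]/2/np.tan(np.radians(c['fovy'])/2)
    d=np.array(c['orientation'])@np.array([(u-c['cx'])/f,(v-c['cy'])/f,1]); o=np.array(c['origin'])
    return o+d*(z-o[2])/d[2]
E
python3 - <<'E'
from h import *
import pickle
a=shot('top','top0.png'); b=shot('side','side0.png')
pickle.dump((a,b),open('c0.pkl','wb'))
for c in(a,b): print(c['origin'],c['orientation'],c['fovy'],c['cx'],c['cy'])
s=r.sense();print(s,r.tip_extent)
E
```

```text
[0.48277423 0.01833461 1.44550055] [[ 0.0297498  -0.99784331  0.05851225]
 [-0.99916284 -0.03133162 -0.0263048 ]
 [ 0.02808135 -0.0576807  -0.99794007]] 44.144099534846696 262.8203984653756 186.03648656622474
[0.20048553 0.50227326 0.59708826] [[-0.81400848 -0.37790827  0.44110716]
 [-0.58081171  0.53861672 -0.61036856]
 [-0.00692437 -0.75304539 -0.65793213]] 54.919038348489494 261.0768325492637 198.3153044947702
{'time_s': 0.1, 'joints': array([-5.00433555e+01,  2.20853944e+01,  3.87033019e-01, -2.53476695e-02,
       -6.84114274e+01, -1.48164161e+01]), 'joint_velocities': array([-0.00109377, -0.14648399,  0.17262528,  0.17874742, -0.07408374,
        0.10251578]), 'effort': array([ 6.02199907e-04, -3.91690207e+01,  1.87934643e+01,  4.23192546e+00,
        1.34532488e-02, -7.28712280e-05]), 'tcp_pos': array([ 0.26530991, -0.5653083 ,  0.2295751 ]), 'ee_rot': array([[-9.05340004e-01, -4.24686519e-01, -9.15235952e-04],
       [-4.24687496e-01,  9.05338350e-01,  1.73296290e-03],
       [ 9.26322235e-05,  1.95760990e-03, -9.99998080e-01]]), 'wrist_force': array([ 0.0610459 , -0.42121345,  0.10247687]), 'moment': array([-0.02387399,  0.03081196, -0.04821991]), 'gripper_force': 0.0, 'gripper_width': 0.9987879863979566} 0.008
```

View pics/top0.png

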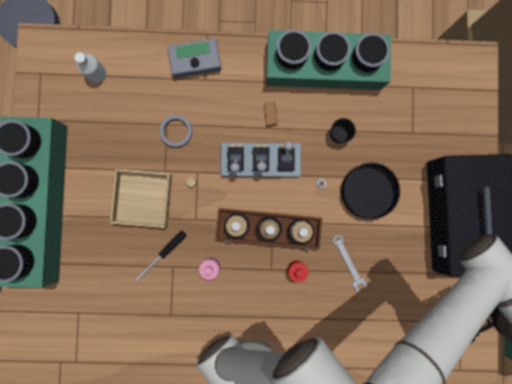

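View pics/side0.png

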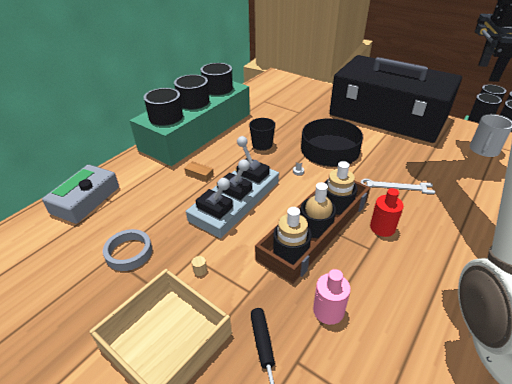

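The armed lever is the rightmost one, with its knob at top (288,147). The right shell at (301,232) looks like a banded can, so it goes in the crate at (141,199). Next I'll zoom in to measure.

```bash
python3 - <<'E'
from h import *
import pickle
a,b=pickle.load(open('c0.pkl','rb'))
im=cv2.cvtColor(a['pixels'],cv2.COLOR_RGB2BGR)
k=cv2.resize(im[135:255,210:330],None,fx=5,fy=5,interpolation=cv2.INTER_CUBIC)
cv2.imwrite('pics/crop1.png',k)
ims=cv2.cvtColor(b['pixels'],cv2.COLOR_RGB2BGR)
cv2.imwrite('pics/crop2.png',cv2.resize(ims[120:280,180:380],None,fx=3.75,fy=3.75,interpolation=cv2.INTER_CUBIC))
# white stems
h=cv2.cvtColor(im,cv2.COLOR_BGR2HSV)
m=((h[...,2]>170)&(h[...,1]<50)).astype(np.uint8); m[:210]=0;m[245:]=0;m[:,:215]=0;m[:,325:]=0
n,l,s,ct=cv2.connectedComponentsWithStats(m)
for i in range(1,n):
    if s[i,4]>8: print('stem',s[i],ct[i],cast(a,*ct[i],.124))
# crate inner floor
m=cv2.inRange(h,(10,40,120),(30,140,255)); m[:165]=0;m[232:]=0;m[:,:105]=0;m[:,175:]=0
for uv in [(114,171),(170,173),(168,228),(112,226)]: print('crate rim',cast(a,*uv,.055))
E
```

```text
stem [231 222  10   8  65] [235.64615385 225.46153846] [0.44819799 0.05573987 0.124     ]
stem [266 226   9   8  57] [270.1754386  229.43859649] [ 0.43995819 -0.04056812  0.124     ]
stem [300 228   9   9  62] [303.96774194 231.77419355] [ 0.43618996 -0.13500481  0.124     ]
crate rim [0.59464338 0.41783521 0.055     ]
crate rim [0.59402061 0.25486941 0.055     ]
crate rim [0.43331499 0.25407133 0.055     ]
crate rim [0.43442239 0.41594127 0.055     ]
```

View pics/crop1.png

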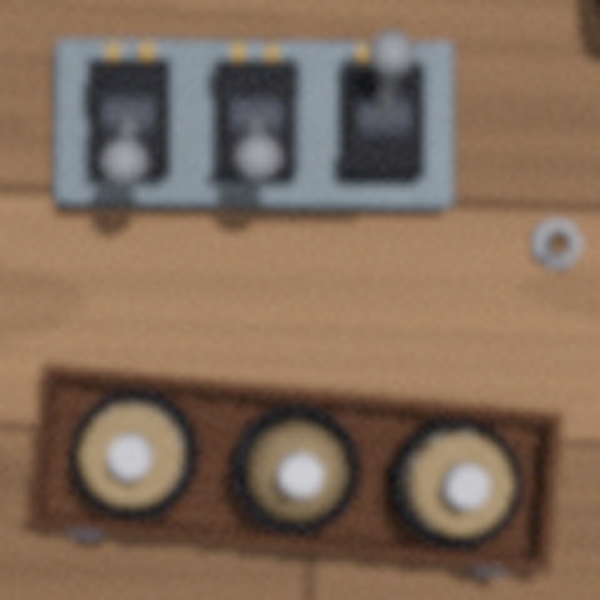

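View pics/crop2.png

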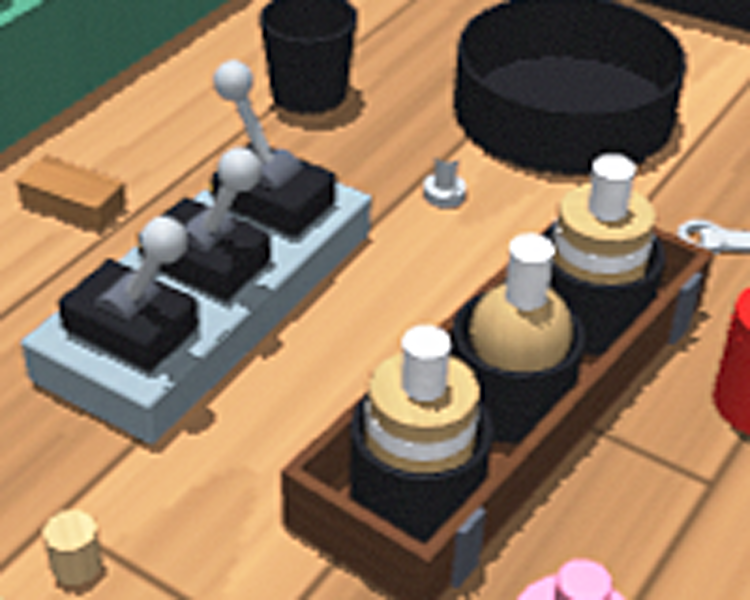

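The right shell is a banded can (stem top in crop2 at (613,165)) and the middle one is the ball. In the side view the far lever is the one leaning away. Next I'll triangulate the knobs.

```bash
python3 - <<'E'
from h import *
import pickle
a,b=pickle.load(open('c0.pkl','rb'))
T=lambda u,v:(210+(u+.5)/5-.5,135+(v+.5)/5-.5)
S=lambda u,v:(180+(u+.5)/3.75-.5,120+(v+.5)/3.75-.5)
def tri(p,q):
    A=[];o=[]
    for c,x in((a,p),(b,q)):
        O=np.array(c['origin']);d=cast(c,*x,0)-O;d/=np.linalg.norm(d);M=np.eye(3)-np.outer(d,d);A.append(M);o.append(M@O)
    return np.linalg.lstsq(np.vstack(A),np.hstack(o),rcond=None)[0]
for n,p,q in[('kL',(125,160),(165,241)),('kM',(259,157),(239,171)),('kR',(392,53),(234,80)),('sL',(130,457),(427,342)),('sM',(301,476),(532,250)),('sR',(468,486),(613,165))]:
    print(n,'plane',cast(a,*T(*p),.117 if n[0]=='k' else .124).round(4),'side plane',cast(b,*S(*q),.117 if n[0]=='k' else .124).round(4),'tri',tri(T(*p),S(*q)).round(4))
E
```

```text
kL plane [0.6129 0.0643 0.117 ] side plane [0.6121 0.0645 0.117 ] tri [0.6128 0.0642 0.1165]
kM plane [ 0.6171 -0.011   0.117 ] side plane [ 0.6186 -0.0108  0.117 ] tri [ 0.6176 -0.0106  0.1175]
kR plane [ 0.6786 -0.0845  0.117 ] side plane [ 0.6815 -0.0873  0.117 ] tri [ 0.6784 -0.0841  0.1198]
sL plane [0.4467 0.0558 0.124 ] side plane [0.4473 0.0575 0.124 ] tri [0.4473 0.0562 0.1229]
sM plane [ 0.4389 -0.0396  0.124 ] side plane [ 0.4393 -0.0366  0.124 ] tri [ 0.4396 -0.0393  0.122 ]
sR plane [ 0.4361 -0.1329  0.124 ] side plane [ 0.4382 -0.1324  0.124 ] tri [ 0.4371 -0.1324  0.1244]
```

```bash
python3 -m jog '0 0 62 0 10.6; 0 0 62 0 10.6; 0 0 62 0 10.6; 0 20 62 0 10.6; 0 60 62 0 10.6'
```

```text
time_s: 0.72
tcp_pos: [0.3271, -0.2733, 0.2308]
ee_rot: [[-0.201, -0.98, 0.001], [-0.98, 0.201, 0.0], [-0.0, -0.001, -1.0]]
wrist_force: [1.0, -1.2, -0.0]
gripper_width: 0.514
gripper_force: 0.0
```

```bash
python3 -m jog '0 55 24 0 6; 0 55 24 0 6; 0 55 24 0 0; 0 55 24 0 0; 0 55 24 0 0'; python3 -m jog '0 55 24 0 0; 0 52 26 0 0; 0 0 0 0 0;0 0 0 0 0'
```

```text
time_s: 1.35
tcp_pos: [0.6046, -0.1543, 0.2301]
ee_rot: [[0.003, -1.0, -0.001], [-1.0, -0.003, 0.0], [-0.0, 0.001, -1.0]]
wrist_force: [-0.0, -1.3, 0.2]
gripper_width: 0.018
gripper_force: 0.0
time_s: 1.85
tcp_pos: [0.7096, -0.1053, 0.2294]
ee_rot: [[0.003, -1.0, -0.002], [-1.0, -0.003, -0.0], [0.0, 0.002, -1.0]]
wrist_force: [0.1, 0.8, 0.5]
gripper_width: 0.009
gripper_force: 0.0
```

```bash
python3 -m jog '0 20 19 0 0; 0 0 0 0 0'; python3 -m jog '0 0 0 -40 0; 0 0 0 -40 0; 0 0 0 -42 0; 0 0 0 0 0'
```

```text
time_s: 2.1
tcp_pos: [0.7298, -0.0863, 0.2309]
ee_rot: [[0.003, -1.0, 0.0], [-1.0, -0.003, 0.0], [-0.0, -0.0, -1.0]]
wrist_force: [-0.1, -1.4, -0.6]
gripper_width: 0.002
gripper_force: 0.0
time_s: 2.6
tcp_pos: [0.7265, -0.0875, 0.1051]
ee_rot: [[0.001, -1.0, -0.009], [-1.0, -0.001, -0.0], [0.0, 0.009, -1.0]]
wrist_force: [0.3, -0.3, -0.2]
gripper_width: 0.002
gripper_force: 0.0
```

```bash
python3 -m jog '0 -18 0 0 0; 0 -18 -1 0 0; 0 -18 -1 0 0; 0 -12 -1 0 0; 0 0 0 0 0'; python3 -m jog '0 -5 0 0 0; 0 -4 0 0 0; 0 0 0 0 0'
```

```text
time_s: 3.22
tcp_pos: [0.6639, -0.0898, 0.1105]
ee_rot: [[0.002, -1.0, 0.002], [-1.0, -0.002, 0.0], [-0.0, -0.002, -1.0]]
wrist_force: [-0.1, -0.6, -0.3]
gripper_width: 0.004
gripper_force: 0.0
time_s: 3.6
tcp_pos: [0.6548, -0.0894, 0.1082]
ee_rot: [[0.002, -1.0, -0.001], [-1.0, -0.002, -0.0], [0.0, 0.001, -1.0]]
wrist_force: [0.3, 0.1, -0.5]
gripper_width: 0.006
gripper_force: 0.1
```

```bash
python3 -m jog '0 -4 0 0 0; 0 0 0 0 0'; python3 -m jog '0 -3 0 0 0; 0 0 0 0 0';python3 -m jog '0 -3 0 0 0; 0 0 0 0 0'
```

```text
time_s: 3.85
tcp_pos: [0.6506, -0.0893, 0.1081]
ee_rot: [[0.002, -1.0, -0.001], [-1.0, -0.002, 0.0], [-0.0, 0.001, -1.0]]
wrist_force: [-0.7, 0.0, -0.1]
gripper_width: 0.012
gripper_force: 0.0
time_s: 4.1
tcp_pos: [0.6478, -0.0893, 0.1085]
ee_rot: [[0.002, -1.0, -0.001], [-1.0, -0.002, 0.0], [-0.0, 0.001, -1.0]]
wrist_force: [0.7, -0.8, 0.6]
gripper_width: 0.006
gripper_force: 0.0
time_s: 4.35
tcp_pos: [0.6449, -0.0893, 0.1086]
ee_rot: [[0.002, -1.0, -0.0], [-1.0, -0.002, 0.0], [-0.0, 0.0, -1.0]]
wrist_force: [-0.3, 0.1, -0.8]
gripper_width: 0.008
gripper_force: 0.1
```

```bash
python3 - <<'E'
from h import *
c=shot('side','side1.png'); im=cv2.imread('pics/side1.png')
cv2.imwrite('pics/crop3.png',cv2.resize(im[110:250,170:310],None,fx=4,fy=4,interpolation=cv2.INTER_CUBIC))
E
```

```text
(no output)
```

View pics/crop3.png

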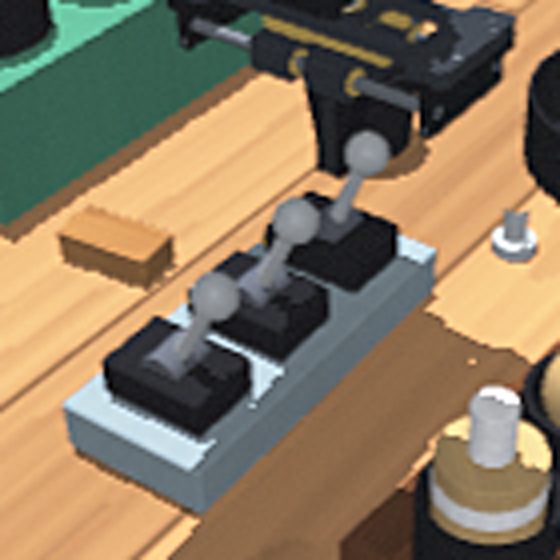

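The right knob at crop (367,152) is now nearly in line with the other two. I'll push until the stop shows up as force.

```bash
python3 -m jog '0 -3 0 0 0; 0 0 0 0 0'; python3 -m jog '0 -2 0 0 0; 0 0 0 0 0'
```

```text
time_s: 4.65
tcp_pos: [0.6421, -0.0893, 0.1087]
ee_rot: [[0.002, -1.0, 0.0], [-1.0, -0.002, 0.0], [-0.0, -0.0, -1.0]]
wrist_force: [0.9, 0.1, -0.3]
gripper_width: 0.002
gripper_force: 0.3
time_s: 4.9
tcp_pos: [0.6401, -0.0893, 0.1086]
ee_rot: [[0.003, -1.0, 0.0], [-1.0, -0.003, 0.0], [-0.0, -0.0, -1.0]]
wrist_force: [1.5, 0.1, -0.1]
gripper_width: 0.009
gripper_force: 0.4
```

```bash
python3 - <<'E'
from h import *
c=r.capture('side')
K=c['pixels'][138:160,250:275].copy()
g=cv2.cvtColor(c['pixels'],cv2.COLOR_RGB2GRAY)
x=cv2.HoughCircles(cv2.resize(g[110:250,170:310],None,fx=4,fy=4,interpolation=cv2.INTER_CUBIC),cv2.HOUGH_GRADIENT,1,40,param1=80,param2=18,minRadius=18,maxRadius=28)
for u,v,R in x[0]: 
    print(u,v,R,cast(c,170+(u+.5)/4-.5,110+(v+.5)/4-.5,.117).round(4))
E
```

```text
213.5 295.5 25.1 [0.6141 0.0642 0.117 ]
294.5 220.5 23.0 [ 0.6199 -0.0121  0.117 ]
374.5 158.5 22.4 [ 0.6191 -0.0874  0.117 ]
```

```bash
python3 -m jog '0 -2 0 0 0; 0 0 0 0 0'; python3 -m jog '0 -2 0 0 0; 0 0 0 0 0'; python3 -m jog '0 -2 0 0 0; 0 0 0 0 0'
```

```text
time_s: 5.2
tcp_pos: [0.6385, -0.0893, 0.1087]
ee_rot: [[0.003, -1.0, 0.001], [-1.0, -0.003, 0.0], [-0.0, -0.001, -1.0]]
wrist_force: [1.7, 0.6, 0.4]
gripper_width: 0.005
gripper_force: 0.7
time_s: 5.45
tcp_pos: [0.6377, -0.0893, 0.1092]
ee_rot: [[0.003, -1.0, 0.004], [-1.0, -0.003, 0.0], [-0.0, -0.004, -1.0]]
wrist_force: [5.5, 0.3, -1.0]
gripper_width: 0.003
gripper_force: 2.1
time_s: 5.7
tcp_pos: [0.6375, -0.0892, 0.1095]
ee_rot: [[0.003, -1.0, 0.008], [-1.0, -0.003, 0.0], [-0.0, -0.008, -1.0]]
wrist_force: [8.2, 0.6, -2.8]
gripper_width: 0.005
gripper_force: 3.8
```

The tool has stopped moving and the force is rising, so the lever is on its stop. I'll back off, go up and over the stem, and open the gripper.

```bash
python3 -m jog '0 25 0 0 0; 0 0 0 40 0; 0 0 0 40 0; 0 0 0 40 0; 0.6 -30 -6 0 0'; python3 -m jog '0.6 -50 -10 0 0; 0.6 -50 -10 0 0; 0.6 -50 -10 0 0; 0.6 -40 -8 0 0; 0.6 0 0 0 0'; python3 -m jog '0.6 0 0 0 0;0.6 0 0 0 0'
python3 - <<'E'
from h import *
c=r.capture('side')
g=cv2.cvtColor(c['pixels'],cv2.COLOR_RGB2GRAY)
x=cv2.HoughCircles(cv2.resize(g[110:250,170:310],None,fx=4,fy=4,interpolation=cv2.INTER_CUBIC),cv2.HOUGH_GRADIENT,1,40,param1=80,param2=18,minRadius=18,maxRadius=28)
for u,v,R in x[0]: print(u,v,R,cast(c,170+(u+.5)/4-.5,110+(v+.5)/4-.5,.117).round(4))
shot('wrist','w1.png')
E
```

```text
time_s: 6.32
tcp_pos: [0.6302, -0.0953, 0.2315]
ee_rot: [[0.003, -1.0, 0.004], [-1.0, -0.003, -0.0], [0.0, -0.004, -1.0]]
wrist_force: [-0.6, -0.1, -0.9]
gripper_width: 0.055
gripper_force: 0.0
time_s: 6.95
tcp_pos: [0.435, -0.1338, 0.2285]
ee_rot: [[0.001, -1.0, -0.004], [-1.0, -0.001, 0.001], [-0.001, 0.004, -1.0]]
wrist_force: [0.4, -0.5, 0.4]
gripper_width: 0.57
gripper_force: 0.0
time_s: 7.2
tcp_pos: [0.4398, -0.1332, 0.2283]
ee_rot: [[0.003, -1.0, -0.001], [-1.0, -0.003, -0.0], [0.0, 0.001, -1.0]]
wrist_force: [0.2, 0.1, 0.2]
gripper_width: 0.596
gripper_force: 0.0
213.5 292.5 21.4 [0.6157 0.0623 0.117 ]
375.5 160.5 23.0 [ 0.6174 -0.086   0.117 ]
```

View pics/w1.png

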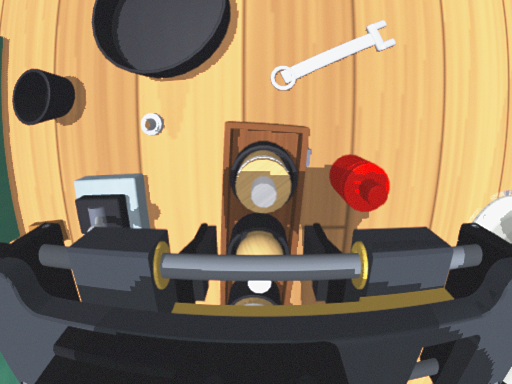

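The wrist view shows the target can's stem top at (263,192), with the jaws straddling the row. I'll check that ray against the earlier estimate.

```bash
python3 - <<'E'
from h import *
s=r.sense();c=r.capture('wrist')
f=192/np.tan(np.radians(c['fovy'])/2)
u=np.array([263-c['cx'],192-c['cy']]);R=np.linalg.norm(u);t=R/f
d=np.array([*(u/R*np.sin(t)),np.cos(t)]);T=np.array(c['T_tool_cam']);W=s['ee_rot']
o=W@T[:3,3]+s['tcp_pos'];d=W@T[:3,:3]@d
print(o+d*(.124-o[2])/d[2],s['tcp_pos'],s['time_s'],f)
E
```

```text
[ 0.43622591 -0.13715216  0.124     ] [ 0.43974391 -0.13317177  0.22813908] 7.3 297.3186396354542
```

```bash
python3 -m jog '0.6 -3 -1 -40 0; 0.6 0 0 -40 0; 0.6 0 0 -25 0; 0.6 0 0 -17 0; 0.6 0 0 0 0'; python3 -m jog '0 0 0 0 0; 0 0 0 0 0; 0 0 0 0 0;0 0 0 0 0'
```

```text
time_s: 7.98
tcp_pos: [0.4355, -0.1343, 0.1052]
ee_rot: [[0.003, -1.0, -0.004], [-1.0, -0.003, -0.0], [0.0, 0.004, -1.0]]
wrist_force: [0.4, 0.7, 0.9]
gripper_width: 0.604
gripper_force: 0.0
time_s: 8.48
tcp_pos: [0.4365, -0.1344, 0.107]
ee_rot: [[0.003, -1.0, 0.001], [-1.0, -0.003, -0.0], [0.0, -0.001, -1.0]]
wrist_force: [1.0, 0.6, 2.1]
gripper_width: 0.267
gripper_force: 30.0
```

```bash
python3 -m jog '0 0 0 15 0; 0 0 0 35 0; 0 0 0 40 0; 0 0 0 40 0; 0 0 0 20 0'; python3 -m jog '0 0 20 0 0; 0 8 45 0 0; 0 8 45 0 0; 0 8 45 0 0; 0 8 45 0 0'; python3 -m jog '0 8 45 0 0; 0 8 45 0 0; 0 8 45 0 0; 0 8 45 0 0; 0 8 45 0 0'; python3 -m jog '0 4 30 0 0; 0 1 15 0 0; 0 0 0 0 0; 0 0 0 0 0'
```

```text
time_s: 9.1
tcp_pos: [0.4365, -0.1343, 0.2586]
ee_rot: [[0.002, -1.0, 0.003], [-1.0, -0.002, 0.0], [-0.0, -0.003, -1.0]]
wrist_force: [0.4, -0.1, -2.4]
gripper_width: 0.269
gripper_force: 30.0
time_s: 9.72
tcp_pos: [0.4677, 0.067, 0.2561]
ee_rot: [[0.002, -1.0, -0.001], [-1.0, -0.002, 0.0], [-0.0, 0.001, -1.0]]
wrist_force: [0.2, -0.4, -2.0]
gripper_width: 0.264
gripper_force: 30.0
time_s: 10.35
tcp_pos: [0.5078, 0.2919, 0.2558]
ee_rot: [[0.002, -1.0, -0.001], [-1.0, -0.002, -0.001], [0.001, 0.001, -1.0]]
wrist_force: [1.6, -0.4, -1.6]
gripper_width: 0.267
gripper_force: 30.0
time_s: 10.85
tcp_pos: [0.5129, 0.3345, 0.2565]
ee_rot: [[0.002, -1.0, -0.001], [-1.0, -0.002, -0.001], [0.001, 0.001, -1.0]]
wrist_force: [0.7, -0.8, -3.1]
gripper_width: 0.269
gripper_force: 30.0
```

```bash
python3 - <<'E'
from h import *
shot('top','top2.png')
s=r.sense(); print(s['tcp_pos'],s['time_s'])
E
```

```text
[0.51302393 0.33442195 0.25675738] 10.9
```

View pics/top2.png

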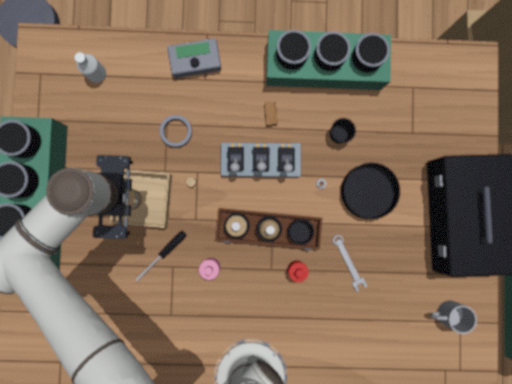

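The three lever knobs are level, the right cup (300,232) is empty, and the gripper is over the crate. I'll lower the can gently.

```bash
python3 -m jog '0 1 1 -40 0; 0 0 0 -40 0; 0 0 0 -25 0; 0 0 0 -15 0; 0 0 0 -10 0'; python3 -m jog '0 0 0 -10 0; 0 0 0 -8 0; 0 0 0 -6 0; 0 0 0 0 0;0 0 0 0 0'; python3 -m jog '0 0 0 -3 0;0 0 0 0 0;0 0 0 0 0'
```

```text
time_s: 11.52
tcp_pos: [0.5146, 0.3363, 0.1266]
ee_rot: [[0.002, -1.0, 0.001], [-1.0, -0.002, 0.0], [-0.0, -0.001, -1.0]]
wrist_force: [-0.9, 0.6, -1.6]
gripper_width: 0.27
gripper_force: 30.0
time_s: 12.15
tcp_pos: [0.5144, 0.3369, 0.1029]
ee_rot: [[0.003, -1.0, 0.001], [-1.0, -0.003, 0.0], [-0.0, -0.001, -1.0]]
wrist_force: [0.5, 0.7, -1.7]
gripper_width: 0.268
gripper_force: 30.0
time_s: 12.52
tcp_pos: [0.5142, 0.3367, 0.0996]
ee_rot: [[0.002, -1.0, 0.0], [-1.0, -0.002, 0.0], [-0.0, -0.0, -1.0]]
wrist_force: [1.3, 0.4, -2.2]
gripper_width: 0.267
gripper_force: 30.0
```

```bash
python3 -m jog '0 0 0 -2 0;0 0 0 0 0;0 0 0 0 0';python3 -m jog '0 0 0 -1 0;0 0 0 0 0;0 0 0 0 0'
```

```text
time_s: 12.9
tcp_pos: [0.5142, 0.3366, 0.0975]
ee_rot: [[0.002, -1.0, -0.0], [-1.0, -0.002, -0.0], [0.0, 0.0, -1.0]]
wrist_force: [-0.5, -0.2, -2.5]
gripper_width: 0.262
gripper_force: 30.0
time_s: 13.28
tcp_pos: [0.5144, 0.3368, 0.097]
ee_rot: [[0.003, -1.0, 0.001], [-1.0, -0.003, 0.0], [-0.0, -0.001, -1.0]]
wrist_force: [-0.6, -0.8, 1.3]
gripper_width: 0.269
gripper_force: 30.0
```

Force z has gone from -2 to +1.3, so the can is on the floor. I'll release it and retreat.

```bash
python3 -m jog '0.55 0 0 0 0;0.55 0 0 0 0;0.55 0 0 0 0; 0.55 0 0 0 0'; python3 -m jog '0.55 0 0 20 0;0.55 0 0 40 0; 0.55 0 0 40 0; 0.55 0 0 30 0; 0.55 -40 0 20 0'; python3 -m jog '0.55 -55 0 0 0; 0.55 -55 0 0 0; 0.55 0 0 0 0; 0.55 0 0 0 0'
python3 - <<'E'
from h import *
a=shot('top','top3.png');b=shot('side','side3.png')
A=cv2.imread('pics/top3.png')[130:260,100:330];B=cv2.imread('pics/side3.png')
A=cv2.resize(A,None,fx=2,fy=2)
o=np.zeros((A.shape[0]+B.shape[0]-50,512,3),np.uint8)[:600]; o[:A.shape[0],:A.shape[1]]=A; n=600-A.shape[0]; o[A.shape[0]:600]=B[-n:][:o.shape[0]-A.shape[0]]
cv2.imwrite('pics/fin.png',o)
E
```

```text
time_s: 13.78
tcp_pos: [0.5142, 0.3367, 0.0965]
ee_rot: [[0.002, -1.0, -0.0], [-1.0, -0.002, -0.0], [0.0, 0.0, -1.0]]
wrist_force: [0.2, 0.7, -0.3]
gripper_width: 0.532
gripper_force: 0.0
time_s: 14.4
tcp_pos: [0.4755, 0.337, 0.2477]
ee_rot: [[0.0, -1.0, 0.002], [-1.0, -0.0, 0.001], [-0.001, -0.002, -1.0]]
wrist_force: [-0.9, -0.4, 0.1]
gripper_width: 0.545
gripper_force: 0.0
time_s: 14.9
tcp_pos: [0.3644, 0.337, 0.2471]
ee_rot: [[0.003, -1.0, 0.001], [-1.0, -0.003, 0.001], [-0.001, -0.001, -1.0]]
wrist_force: [0.5, 0.2, 0.4]
gripper_width: 0.553
gripper_force: 0.0
```

View pics/fin.png

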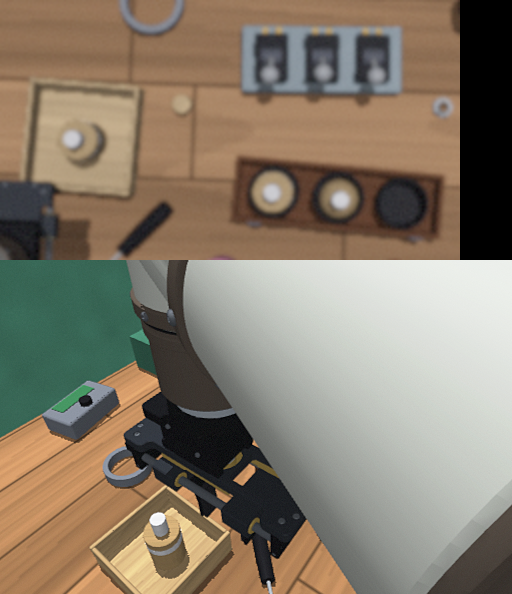

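The can stands upright in the middle of the crate at (80,142), the three levers match, and the other two shells are still in their cups. The robot is clear of everything.

```bash
python3 -c "
from station import r
print(r.finish_job())"
```

```text
the job is handed in; nothing more can be done
None
```

I pulled the right-hand armed lever back to its stop, set the right-hand can shell down upright in the crate, and handed the job in at about 15 s; the hand-in returned no verdict.

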